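# Hold the stencil over the opera cake

## Robot

A 6-joint arm with a two-finger parallel gripper is mounted at the origin on a cart in front of the work surface, level with it; the furniture and walls round the work are solid. World frame = base frame: x ahead of the robot, y to its left, z up, the work surface at z = 0. Lengths are in m, angles in rad, forces in N, time in s.
With the tool pointing down it reaches from about 0.3 to 0.775 m from the base axis. Payload 14.6 kg.
Tool frame: the origin (TCP) lies at the very end of the fingers, on their centre line; the grasp point (between the pads) lies 19 mm behind it (ctrl.grasp_offset is the distance from the TCP to the grasp point, in m); z points along the fingers, y is the line along which they close (so a half turn about z gives the same grasp; the last joint's range is limited). The gripper opens to 94 mm and grips with 3 to 60 N. Pads are 16 mm wide; open, the fingers measure 119 mm over their backs; the gripper's body (75 mm by 177 mm) begins 78 mm behind the grasp point.
Start: joints at [1.072, 0.3, 1.521, -0, 1.321, -0.067], TCP at [0.23, 0.5, 0.205] pointing down, gripper open.
Joint ranges: [-3.03, 3.03], [-0.79, 2.21], [0.23, 2.52], [-1.04, 4.18], [0, 3.07], [-2.55, 2.55]. Speed limits (rad/s): [2.22, 2.22, 2.57, 3.14, 3.14, 3.14].

## Interface

Orientations are given as [roll, pitch, yaw] about the fixed x, y, z axes, in that order (R = Rz(yaw) Ry(pitch) Rx(roll)).
In Python, from station import ctrl gives the robot as it stands.
- The arm moves only by the tool step_arm, never from a script. Its argument "plan" is a list that holds one entry, the list of rows, each a list of 6 numbers: the shift along the tool's x, y, z in units of 30 mm (1.0 is 30 mm), then the turn, a rotation vector about the tool's x, y, z in units of 6 degrees (1.0 is 6 degrees). In form: [[[dx, dy, dz, wx, wy, wz], ...]]. A call has 1 to 8 rows; each row is the pose to reach, as a shift and turn from the pose commanded when the call began, along the tool's axes at that moment; what a row does not reach only later rows make up. A row lasts 1/12 s, in which the tool goes at most 41.7 mm and 7.16 degrees, less where a joint would pass 70% of its speed; a pose out of reach is approached as far as the arm can. A call with a gripper value outside its range is refused whole. "grip" is the opening, from 0 (shut) to 1 (fully open), set as the call begins (left out, the last holds). The fingers move at their own pace and stop on an object; "squeeze" is the grip in N (left out, the last holds). Time passes only in rows, so rows that repeat a pose let the fingers close. It gives the time, the measured TCP pose, the force, the opening and the grip force at its end, in the units of the state.
- ctrl.get_obs(): the state, without advancing time (a new reading comes with each control period).
- ctrl.camera(name): name is "scene" or "side" or "wrist"; returns the picture (400x640x3 uint8, red, green, blue); there is no depth.
- ctrl.camera_model(name): a dict with "intrinsics" (3x3 intrinsics, pixels), "k1" (the pictures are not rectified: a ray, as slopes to the right and down, at radius r is drawn at 1 + k1 r^2 times it, then the intrinsics apply), "R" (3x3) and "t" (3): a world point X has camera coordinates R X + t; the wrist camera has in their place "tool_from_camera" (4x4, takes a point from camera to tool coordinates, whose origin is the TCP and whose axes are the flange's). Camera axes: x right, y down, z forward; pixel columns grow to the right and rows downward; lengths in m; the calibration is good to about 2 mm. A picture is of the moment at which its call begins: read the wrist's pose just before it. camera_model takes no time and is no camera call.
- ctrl.hand_in(): hands the job in; it is judged then, once.
Trained networks look in the newest picture that a camera, given by its name, has taken for a name from the list of things; names that differ only in an ending like _2 or _b are one class to them, and where a whole thing is asked for, a point or a joint stands for the part that bears it (a point fixed in the world has none). Each returns a list of dicts, best first, with "confidence" (0 to 1); they miss things now and then, are a little off and sometimes report something else, mostly with a low value. They report only what shows in the picture. A call takes as long as a camera call.
- ctrl.masks_of(query, camera): "pixels" (400x640 bool, what is visible of it) and "at" ([column, row] in pixels, amid what is visible of it).
- ctrl.place_of(query, camera): "at" ([column, row] in pixels: a listed point, or the origin of a listed thing).
The state is a dict: "time_s": time; "qpos": joint angles; "joint_vel": joint speeds; "tau": joint torques, N m; "ee_pos": TCP position; "eef_rot": TCP orientation; "force": force on the tool from outside, world axes, zero at the start; "moment": the same for the moment, N m; "grip_width": finger opening in m; "grip_force": force on a finger pad.
Only numpy, scipy, OpenCV 4.12 (cv2) and the standard library are available. Lean on these libraries where they do the work, as an engineer would, in place of code of your own. Each camera call takes 0.05 s, during which the arm holds its last target. There are 200 camera calls.

## Task

The little layered cake is to be dusted through the stencil: lift the glass dome off the cake by its knob and set it down gently, upright, on the bare worktop beside the stand. Then pick the stencil up by its bar, carry it over the row of jars and the pepper mill without disturbing them, and hold it level about a centimetre above the cake, lined up with the cake's rectangular top, never touching the cake with it or with the fingers and leaving the cake where it stands. Finish while still holding the stencil there, quite still.

Things in the scene. Friction and masses are not known exactly. Their poses are not given: they have to be found in the camera images.
- cake_stand: low round cake stand, a marble disc on a wooden foot, 176 mm across and 18 mm high, fixed on the worktop to the robot's left; origin at the centre of its underside
- cake: layered rectangular cake with flat dark glaze, 104 x 58 x 44 mm (its x, y, z), loose on the middle of the stand (within 2 mm) under the dome; origin at the centre of its underside, x along its long side
- cake_top (a point): centre of the cake's glazed top, 44 mm above its origin; axes as the cake
- dome: round clear glass dome, open below, 148 mm across outside, 140 inside (about 8 mm of room round the cake's corners), glass 108 mm high, 140 mm with its wooden knob, 0.4 kg, over the cake on the stand; origin at the centre of its open rim, z up. Lift it straight up; bare worktop for it lies between the row of jars and the stand, from the near edge (x = 0.35) back to x = 0.62
- dome_knob (a point): middle of the dome's wooden knob, 127 mm above the dome's rim; the knob is round, 28 mm wide, flat-sided for 20 mm
- stencil: steel stencil plate pierced in a diamond lattice, 104 x 58 x 2.5 mm (as large as the cake's top), with a bow handle over its middle, about 0.13 kg; lies flat on the worktop on the robot's right; origin at the centre of the plate's underside, x along its long side, z up; either way round is the same
- stencil_grip (a point): middle of the handle's wooden bar, 48 mm above the plate's underside; the bar runs along the stencil's x, 76 mm long, 11 mm wide, 13 mm high, with free space beneath; the stencil hangs level from it
- pepper_mill: dark turned-wood pepper mill, 58 mm across, 150 mm high, loose on the worktop, in the row of five (in mixed order) between the stencil and the stand; origin under its foot
- honey_jar: squat jar with lid, 66 mm across, 85 mm high, loose on the worktop, in the row of five (in mixed order) between the stencil and the stand; origin under its foot
- salt_shaker: shaker with grey domed lid, 44 mm across, 90 mm high, loose on the worktop, in the row of five (in mixed order) between the stencil and the stand; origin under its foot
- spice0: spice jar, 45 mm across, 106 mm high, loose on the worktop, in the row of five (in mixed order) between the stencil and the stand; origin under its foot
- spice1: spice jar, same as the other, 45 mm across, 106 mm high, loose on the worktop, in the row of five (in mixed order) between the stencil and the stand; origin under its foot

How it is judged:
By the outcome, as a careful person would: the job done as asked, in the order asked, and still so for the second after the job is handed in, while the arm keeps its last pose, push and grip.
It also fails if it takes over 64 s, if anything falls off the work surface, if the arm or the gripper's body presses on something with over 40 N, if the wrist force passes 120 N, or if a joint passes its speed limit or range.

## Working session

There is one attempt and no reset: what is moved stays moved. The work goes in short steps, Python scripts to look and compute and a tool call to move; the robot and the scene stay as the last step left them, time stands still between calls to the robot, and variables do not carry over. Pictures are saved under pics/ and viewed, at most 10 in all, crops included, and the job is handed in when it is done.

Besides the shell and the picture viewer there is one more tool, called after "Emit:" as name([rows], argument=value, ...), one row to a line, values as JSON. step_arm: Moves the arm, as the interface text tells. Its arguments: {"type":"object","properties":{"plan":{"type":"array","items":{"type":"array","items":{"type":"array","items":{"type":"number"}}}},"grip":{"type":"number"},"squeeze":{"type":"number"}},"required":["plan"]}

```bash
mkdir -p pics; ls
cat > h.py <<'E'
import numpy as np, cv2
from station import ctrl
from scipy.spatial.transform import Rotation as Ro
def ray(cam,px,obs=None):
    m=ctrl.camera_model(cam); K=np.array(m["intrinsics"]); k=m["k1"]
    d=np.linalg.solve(K,[px[0],px[1],1.])[:2]; u=d.copy()
    for _ in range(30): u=d/(1+k*(u@u))
    v=np.array([u[0],u[1],1.])
    if cam=="wrist":
        o=obs; T=np.array(m["tool_from_camera"]); R=Ro.from_euler('xyz',o["eef_rot"]).as_matrix()
        return R@T[:3,3]+np.array(o["ee_pos"]), R@T[:3,:3]@v
    R=np.array(m["R"]); t=np.array(m["t"]); return -R.T@t, R.T@v
def proj(cam,X,obs=None):
    m=ctrl.camera_model(cam); K=np.array(m["intrinsics"]); X=np.atleast_2d(X)
    if cam=="wrist":
        T=np.array(m["tool_from_camera"]); R=Ro.from_euler('xyz',obs["eef_rot"]).as_matrix()
        c=((X-np.array(obs["ee_pos"]))@R-T[:3,3])@T[:3,:3]
    else: c=X@np.array(m["R"]).T+np.array(m["t"])
    u=c[:,:2]/c[:,2:]; u=u*(1+m["k1"]*(u**2).sum(1,keepdims=True))
    return u@K[:2,:2].T+K[:2,2]
def tri(rays):
    A=np.zeros((3,3));b=np.zeros(3)
    for c,d in rays:
        d=d/np.linalg.norm(d);P=np.eye(3)-np.outer(d,d);A+=P;b+=P@c
    x=np.linalg.solve(A,b); return x,[np.linalg.norm(np.cross(x-c,d/np.linalg.norm(d))) for c,d in rays]
def onz(r,z): c,d=r; return c+d*(z-c[2])/d[2]
def snap(cam,name=None):
    o=ctrl.get_obs(); im=ctrl.camera(cam)
    if name: cv2.imwrite("pics/"+name+".png",im[:,:,::-1])
    return o,im
E
python3 - <<'E'
from h import *
o={}
for c in ["scene","side","wrist"]:
    o[c],_=snap(c,c+"0")
pts={}
for q in ["dome_knob","dome","cake_stand","cake_top","stencil_grip","stencil","pepper_mill","honey_jar","salt_shaker","spice0"]:
    R=[]
    for c in ["scene","side","wrist"]:
        l=ctrl.place_of(q,c)
        print(q,c,[(np.round(d["at"]).tolist(),round(d["confidence"],2)) for d in l[:3]])
        if l and l[0]["confidence"]>.4: R.append(ray(c,l[0]["at"],o[c]))
    if len(R)>1: x,e=tri(R);print("   ",x.round(4),np.round(e,4))
print(ctrl.get_obs())
im=np.hstack([cv2.imread("pics/scene0.png"),cv2.imread("pics/side0.png")])
cv2.imwrite("pics/a.png",cv2.resize(im,(800,250),interpolation=cv2.INTER_AREA))
E
```

```text
pics
dome_knob scene [([230.0, 164.0], 0.59)]
dome_knob side [([280.0, 265.0], 0.59)]
dome_knob wrist []
    [0.5369 0.338  0.1534] [0.0002 0.0002]
dome scene [([238.0, 204.0], 0.71)]
dome side [([289.0, 305.0], 0.86)]
dome wrist [([305.0, 388.0], 0.88)]
    [0.5319 0.3304 0.0191] [0.002  0.0028 0.0016]
cake_stand scene [([237.0, 209.0], 0.81)]
cake_stand side []
cake_stand wrist []
cake_top scene []
cake_top side []
cake_top wrist []
stencil_grip scene [([418.0, 300.0], 0.76), ([237.0, 202.0], 0.71)]
stencil_grip side [([380.0, 153.0], 0.8)]
stencil_grip wrist []
    [ 0.4265 -0.2307  0.0466] [0.0002 0.0002]
stencil scene [([419.0, 311.0], 0.69)]
stencil side [([378.0, 169.0], 0.98), ([283.0, 267.0], 0.47)]
stencil wrist []
    [ 0.4298 -0.2318 -0.0097] [0.0081 0.0081]
pepper_mill scene [([372.0, 219.0], 0.75)]
pepper_mill side [([283.0, 195.0], 0.72), ([351.0, 204.0], 0.7)]
pepper_mill wrist []
    [ 0.6674 -0.0188 -0.0035] [0.0004 0.0004]
honey_jar scene [([328.0, 287.0], 0.78)]
honey_jar side [([377.0, 212.0], 0.64)]
honey_jar wrist []
    [ 3.976e-01 -1.760e-02 -3.000e-04] [0.00
[... 363 characters left out ...]
 0.0045]
{'time_s': 1.65, 'qpos': array([ 1.07242044e+00,  2.99874513e-01,  1.52096770e+00,  1.30993364e-05,
        1.32069935e+00, -6.66018827e-02]), 'joint_vel': array([-8.77829513e-04,  9.06597991e-04, -3.85306668e-05,  1.03785749e-03,
       -9.38350729e-04,  1.12361792e-04]), 'tau': array([-1.14898226e-04, -5.31658638e+01, -3.52913153e+01,  7.08288490e-02,
        2.12729996e-02, -3.29810428e-05]), 'ee_pos': array([0.23016814, 0.49952745, 0.20547325]), 'eef_rot': array([ 3.14154082e+00, -9.26311185e-06,  2.70981540e+00]), 'force': array([-0.0365684 ,  0.30792499, -0.44415403]), 'moment': array([-0.0485006 ,  0.01006922,  0.02186468]), 'grip_force': 0.0, 'grip_width': 0.093665305036023}
```

View pics/scene0.png

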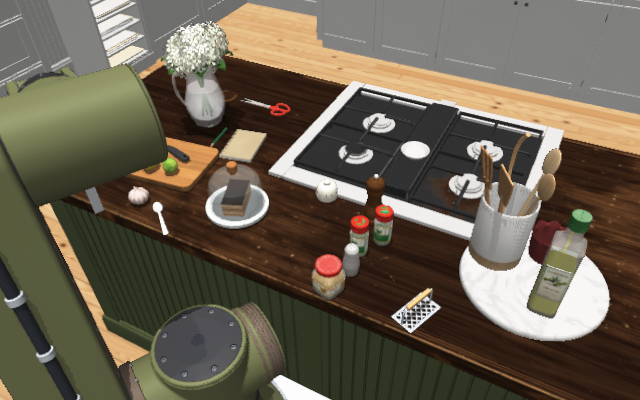

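View pics/side0.png

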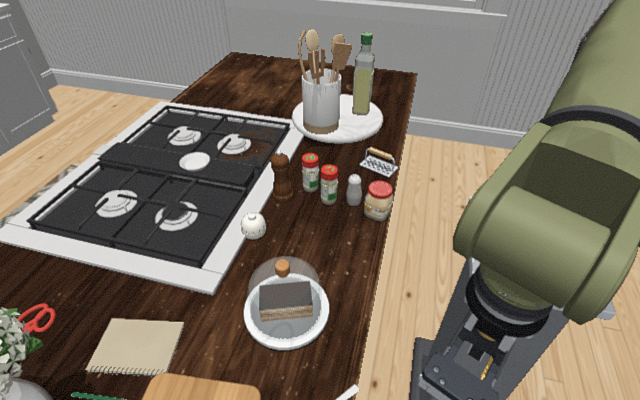

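Scene: dome over cake at about (237,195), honey jar (328,275), stencil (418,308), and a white pot behind at (327,190). Side: dome knob at (282,267), row of jars at (282–380,185), stencil (380,160). Next I'll plan a wrist view above the dome.

```bash
cat >> h.py <<'E'
def move(p,yaw,obs=None):
    "shift/turn units from current pose to pointing-down pose p,yaw"
    o=obs or ctrl.get_obs(); R=Ro.from_euler('xyz',o["eef_rot"])
    d=R.inv().apply(np.array(p)-o["ee_pos"])/.03
    w=(R.inv()*Ro.from_euler('xyz',[np.pi,0,yaw])).as_rotvec(); 
    return d.round(3), np.degrees(w).round(2)/6
E
python3 - <<'E'
from h import *
m=ctrl.camera_model("wrist");print(np.array(m["tool_from_camera"]).round(3),np.array(m["intrinsics"]).round(0))
for c,px in [("scene",(327,199)),("side",(253,238))]: print(onz(ray(c,px),0))
o=ctrl.get_obs();print(move([.50,.36,.33],2.71))
for y in (2.71,2.2):
  o2={"ee_pos":[.50,.36,.33],"eef_rot":[np.pi,0,y]}
  print(proj("wrist",[[.537,.338,.15],[.535,.334,.02],[.535,.25,.02],[.535,.42,.02]],o2).round())
E
```

```text
[[ 0.    -0.963 -0.27   0.079]
 [ 1.    -0.     0.001 -0.001]
 [-0.001 -0.27   0.963 -0.18 ]
 [ 0.     0.     0.     1.   ]] [[282.   0. 319.]
 [  0. 282. 202.]
 [  0.   0.   1.]]
[0.68238416 0.12766768 0.        ]
[0.68235246 0.16070999 0.        ]
(array([-10.115,  -0.46 ,  -4.151]), array([ 0.        , -0.        , -0.00166667]))
[[317. 217.]
 [315. 194.]
 [273. 213.]
 [359. 174.]]
[[333. 215.]
 [327. 193.]
 [300. 229.]
 [357. 154.]]
```

Emit:
step_arm([
  [[-1,0,-1.2,0,0,0],[-2.3,0,-2,0,0,0],[-3.6,0,-2.6,0,0,0],[-4.9,-0.1,-3.2,0,0,0],[-6.2,-0.2,-3.7,0,0,0],[-7.5,-0.3,-4.1,0,0,0],[-8.8,-0.4,-4.1,0,0,0],[-10.1,-0.5,-4.1,0,0,0]],
], grip=1)

```text
time_s: 2.32
ee_pos: [0.4959, 0.3606, 0.3298]
eef_rot: [3.14, 0.001, 2.71]
force: [0.2, 1.2, -1.1]
grip_width: 0.0938
grip_force: 0.0
```

Emit:
step_arm([
  [[0,0,0,0,0,0],[0,0,0,0,0,0],[0,0,0,0,0,0]],
])

```text
time_s: 2.57
ee_pos: [0.4939, 0.362, 0.3282]
eef_rot: [-3.141, -0.0, 2.71]
force: [0.4, -0.5, -1.5]
grip_width: 0.0939
grip_force: 0.0
```

```bash
cat > look.py <<'E'
from h import *
import sys
def look(name,qs):
    o,im=snap("wrist",name)
    print(o["time_s"],o["ee_pos"].round(4),o["eef_rot"].round(4))
    out={}
    for q in qs:
        l=ctrl.place_of(q,"wrist")
        print(q,[(np.round(d["at"],1).tolist(),round(d["confidence"],2)) for d in l[:2]])
        if l: out[q]=ray("wrist",l[0]["at"],o)
    return o,im,out
E
python3 - <<'E'
from look import *
o,im,r=look("w1",["dome_knob","dome","cake_stand","cake_top","cake"])
for q,z in [("dome_knob",.145),("dome",.018),("cake_stand",0),("cake_top",.062),("cake",.018)]:
    if q in r: print(q,onz(r[q],z))
print(tri([ray("scene",(230,164)),ray("side",(280,265)),r["dome_knob"]]) if "dome_knob" in r else "")
E
```

```text
2.5667 [0.4939 0.362  0.3282] [-3.1413e+00 -4.0000e-04  2.7096e+00]
dome_knob [([309.1, 217.9], 0.93)]
dome [([316.5, 197.7], 0.74)]
cake_stand []
cake_top []
cake []
dome_knob [0.52819007 0.32962695 0.145     ]
dome [0.53647832 0.33559498 0.018     ]
(array([0.53174719, 0.33504037, 0.15526933]), [np.float64(0.002781679072823914), np.float64(0.0056991546166204506), np.float64(0.0073940098329657675)])
```

View pics/w1.png

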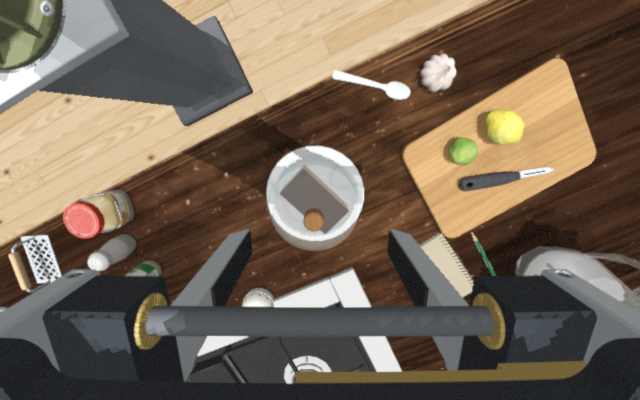

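Wrist view: knob at about (313,219), stand disc centred at (316,196), cake top (dark quad) around (310,195). I'll measure with masks.

Run:
```python
from look import *
o=ctrl.get_obs(); R=[]
for c in ["scene","side","wrist"]:
    ctrl.camera(c)
    for q in ["dome_knob","dome","cake"]:
        l=ctrl.masks_of(q,c)
        for d in l[:1]:
            ys,xs=np.nonzero(d["pixels"]); print(c,q,round(d["confidence"],2),len(xs),xs.min(),xs.max(),ys.min(),ys.max(),xs.mean().round(1),ys.mean().round(1))
im=cv2.imread("pics/w1.png"); im0={"wrist":im,"scene":cv2.imread("pics/scene0.png"),"side":cv2.imread("pics/side0.png")}
for c,(x,y) in {"wrist":(313,218),"scene":(230,166),"side":(281,266)}.items():
    hsv=cv2.cvtColor(im0[c],cv2.COLOR_BGR2HSV); p=hsv[y-18:y+18,x-18:x+18].astype(int)
    mk=((p[:,:,0]<20)&(p[:,:,1]>130)&(p[:,:,2]>60)).astype(np.uint8)
    n,lab,st,ce=cv2.connectedComponentsWithStats(mk); i=1+np.argmax(st[1:,4]); k=ce[i]+[x-18,y-18]
    print(c,st[i],k.round(1)); R.append(ray(c,k,o))
print(tri(R)); print(tri(R[:2]))
for z in (.145,.152): print(onz(R[2],z))
a=cv2.resize(im[130:260,240:390],None,fx=5,fy=4.6,interpolation=cv2.INTER_CUBIC) 
cv2.imwrite("pics/w1c.png",a)
```

```text
scene dome_knob 0.81 2652 208 263 161 219 235.3 191.8
scene dome 0.97 2667 207 263 162 220 235.7 192.1
scene cake 0.25 2603 209 263 161 220 235.9 191.9
side dome_knob 0.73 5087 247 321 257 339 284.4 297.7
side dome 0.66 5182 246 322 257 339 284.6 297.5
wrist dome_knob 0.64 6871 268 360 155 250 314.4 202.7
wrist dome 0.92 6833 269 360 155 250 314.3 202.8
wrist [ 10   9  18  21 128] [312.2 216.5]
scene [  0  10  28  16 247] [225.5 165.1]
side [12 15 15 14 88] [282.4 271.2]
(array([0.52702468, 0.34305342, 0.1528069 ]), [np.float64(0.007164517697707552), np.float64(0.0032110285204751637), np.float64(0.0054859478271114)])
(array([0.52144004, 0.33857671, 0.16228883]), [np.float64(0.0018549214916658702), np.float64(0.0018549214916661009)])
[0.5301901  0.34389477 0.145     ]
[0.52794928 0.34894247 0.152     ]
```

View pics/w1c.png

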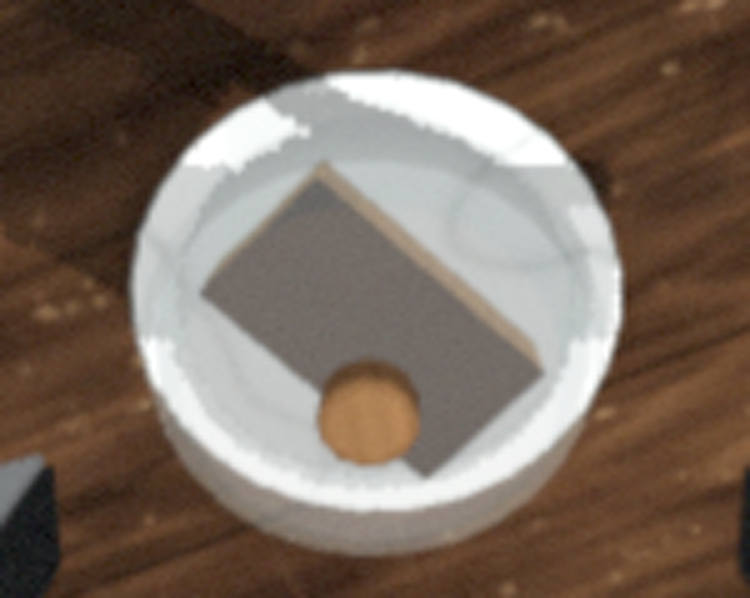

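Crop: knob's top disc is centred at (313.6,220.2) px. The stand's top disc spans x 266–364, y 145–241. Cake top corners in the crop are (203,293), (320,178), (541,373) and (428,475).

Run:
```python
from look import *
o=ctrl.get_obs()
f=lambda p:(240+p[0]/5-.4,130+p[1]/4.6-.4)
kt=ray("wrist",f((368,415)),o); print("knob@.158",onz(kt,.158))
C=np.array([onz(ray("wrist",f(p),o),.062) for p in [(203,293),(320,178),(541,373),(428,475)]])
print(C.round(4),C.mean(0)); 
for i in range(4): d=C[(i+1)%4]-C[i]; print(np.linalg.norm(d[:2]),np.degrees(np.arctan2(d[1],d[0])))
th=np.linspace(0,2*np.pi,73)
from scipy.optimize import minimize
def ell(c):
    P=proj("wrist",np.c_[c[0]+.088*np.cos(th),c[1]+.088*np.sin(th),0*th+.018],o)
    return np.array([P[:,0].min(),P[:,0].max(),P[:,1].min(),P[:,1].max()])
t=np.array([266-.4+.2,364-.4,145.2,241.3-.4])
r=minimize(lambda c:((ell(c)-t)**2).sum(),[.535,.335],method="Nelder-Mead");print("stand",r.x,ell(r.x),t)
print(tri([kt,ray("side",(282,266))]))
# side/scene overlay prediction
for c in ("scene","side"): print(c,proj(c,[[.533,.334,.145],[.533,.334,.158],[.533,.334,.018]]).round(1))
```

```text
knob@.158 [0.52953655 0.33542333 0.158     ]
[[0.4952 0.29   0.062 ]
 [0.4743 0.3423 0.062 ]
 [0.5686 0.3783 0.062 ]
 [0.5888 0.328  0.062 ]] [0.53171515 0.33466765 0.062     ]
0.056341375351193206 111.82465976457613
0.10099009684637587 20.897306492951248
0.054182664143858354 -68.15209065109634
0.10100021594246106 -157.87795449444653
stand [0.53160242 0.33434454] [265.64005888 363.7664941  145.3836141  240.69794406] [265.8 363.6 145.2 240.9]
(array([0.53404626, 0.33337121, 0.14570235]), [np.float64(0.0006932256397863361), np.float64(0.0006932256397863275)])
scene [[231.  168. ]
 [230.3 164.1]
 [236.8 203.8]]
side [[282.8 266.8]
 [282.4 262.3]
 [286.6 305.6]]
```

```bash
python3 -c "
from h import *
print(move([.531,.335,.2],2.71),move([.531,.335,.133],2.71))"
```

```text
(array([-1.484, -0.297,  4.278]), array([-0.        ,  0.        , -0.00333333])) (array([-1.484, -0.297,  6.512]), array([-0.        ,  0.        , -0.00333333]))
```

Emit:
step_arm([
  [[-0.7,-0.15,0.6,0,0,0],[-1.4,-0.3,1.5,0,0,0],[-1.48,-0.3,2.6,0,0,0],[-1.48,-0.3,3.7,0,0,0],[-1.48,-0.3,4.8,0,0,0],[-1.48,-0.3,5.7,0,0,0],[-1.48,-0.3,6.2,0,0,0],[-1.48,-0.3,6.5,0,0,0]],
])

```text
time_s: 4.13
ee_pos: [0.5302, 0.3346, 0.131]
eef_rot: [-3.139, -0.002, 2.71]
force: [-0.8, -0.4, 0.0]
grip_width: 0.0937
grip_force: 0.0
```

Emit:
step_arm([
  [[0,0,0,0,0,0],[0,0,0,0,0,0]],
])

```text
time_s: 4.3
ee_pos: [0.5311, 0.3352, 0.1342]
eef_rot: [3.141, 0.0, 2.71]
force: [0.5, 0.8, 0.6]
grip_width: 0.0939
grip_force: 0.0
```

Run:
```python
from look import *
o,im=snap("wrist","w2"); print(o["ee_pos"],o["eef_rot"])
s,_=snap("side","s2")
a=cv2.imread("pics/w2.png")[150:400,120:520]; b=cv2.imread("pics/s2.png")[220:345,200:400]
cv2.imwrite("pics/c2.png",np.hstack([a,cv2.resize(b,(400,250))]))
```

```text
[0.53110688 0.33518655 0.13415831] [3.14098981e+00 4.23502003e-04 2.70981538e+00]
```

View pics/c2.png

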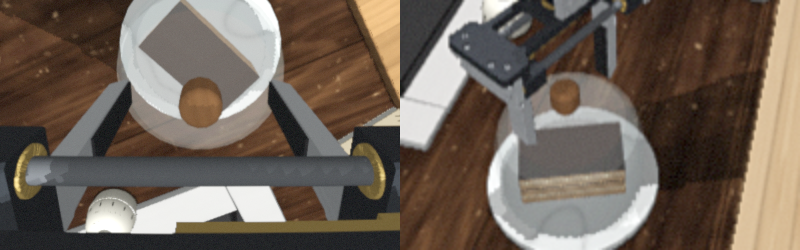

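The knob sits centred between the fingers at wrist px (321,253), and the side view agrees. I'll close on it.

Emit:
step_arm([
  [[0,0,0,0,0,0],[0,0,0,0,0,0],[0,0,0,0,0,0],[0,0,0,0,0,0],[0,0,0,0,0,0],[0,0,0,0,0,0],[0,0,0,0,0,0],[0,0,0,0,0,0]],
], grip=0, squeeze=30)

```text
time_s: 5.07
ee_pos: [0.5308, 0.335, 0.1334]
eef_rot: [-3.142, -0.0, 2.71]
force: [-0.1, -0.6, 0.2]
grip_width: 0.044
grip_force: 0.0
```

Emit:
step_arm([
  [[0,0,0,0,0,0],[0,0,0,0,0,0],[0,0,0,0,0,0],[0,0,0,0,0,0],[0,0,0,0,0,0]],
])

```text
time_s: 5.48
ee_pos: [0.5309, 0.3351, 0.1334]
eef_rot: [3.141, 0.0, 2.71]
force: [1.2, 1.4, -0.5]
grip_width: 0.0266
grip_force: 30.0
```

Emit:
step_arm([
  [[0,0,-0.1,0,0,0],[0,0,-0.2,0,0,0],[0,0,-0.35,0,0,0],[0,0,-0.5,0,0,0],[0,0,-0.5,0,0,0],[0,0,-0.5,0,0,0]],
])

```text
time_s: 5.98
ee_pos: [0.5309, 0.335, 0.1487]
eef_rot: [3.141, 0.0, 2.71]
force: [-0.1, 0.2, -4.6]
grip_width: 0.0272
grip_force: 30.0
```

Emit:
step_arm([
  [[0,0,-0.3,0,0,0],[0,0,-0.8,0,0,0],[0,0,-1.4,0,0,0],[0,0,-2.0,0,0,0],[0,0,-2.5,0,0,0],[0,-0.4,-2.7,0,0,0],[-0.1,-1.1,-2.7,0,0,0],[-0.2,-2.0,-2.7,0,0,0]],
])

```text
time_s: 6.65
ee_pos: [0.5109, 0.2781, 0.23]
eef_rot: [3.141, 0.0, 2.711]
force: [1.2, -0.2, -5.3]
grip_width: 0.0269
grip_force: 30.0
```

Emit:
step_arm([
  [[-0.1,-0.9,0,0,0,0],[-0.2,-1.8,0,0,0,0],[-0.3,-2.7,0,0,0,0],[-0.4,-3.6,0,0,0,0],[-0.45,-4.3,0.2,0,0,0],[-0.5,-4.9,0.6,0,0,0],[-0.5,-5.2,1.2,0,0,0],[-0.5,-5.2,1.7,0,0,0]],
])

```text
time_s: 7.32
ee_pos: [0.459, 0.1286, 0.1785]
eef_rot: [3.141, 0.001, 2.708]
force: [0.0, 0.2, -5.4]
grip_width: 0.0273
grip_force: 30.0
```

Emit:
step_arm([
  [[0,0,0.4,0,0,0],[0,0,0.7,0,0,0],[0,0,0.9,0,0,0],[0,0,0.9,0,0,0],[0,0,0.9,0,0,0]],
])

```text
time_s: 7.73
ee_pos: [0.4597, 0.1302, 0.1518]
eef_rot: [3.141, 0.0, 2.71]
force: [-0.2, -0.2, -4.7]
grip_width: 0.0269
grip_force: 30.0
```

Emit:
step_arm([
  [[0,0,0.3,0,0,0],[0,0,0.6,0,0,0],[0,0,0.85,0,0,0],[0,0,1.0,0,0,0],[0,0,1.1,0,0,0],[0,0,1.1,0,0,0],[0,0,1.13,0,0,0],[0,0,1.15,0,0,0]],
])

```text
time_s: 8.4
ee_pos: [0.4597, 0.1301, 0.1171]
eef_rot: [3.141, 0.0, 2.71]
force: [-0.1, -0.1, -4.8]
grip_width: 0.0267
grip_force: 30.0
```

Emit:
step_arm([
  [[0,0,0.02,0,0,0],[0,0,0.04,0,0,0],[0,0,0.06,0,0,0],[0,0,0.06,0,0,0],[0,0,0.06,0,0,0]],
])

```text
time_s: 8.82
ee_pos: [0.4597, 0.1301, 0.1153]
eef_rot: [3.141, 0.0, 2.71]
force: [-0.1, 0.4, -2.8]
grip_width: 0.0272
grip_force: 30.0
```

Contact is starting. I'll lower a touch more, then release.

Emit:
step_arm([
  [[0,0,0.02,0,0,0],[0,0,0.03,0,0,0],[0,0,0.03,0,0,0],[0,0,0.03,0,0,0]],
])

```text
time_s: 9.15
ee_pos: [0.4598, 0.1302, 0.1152]
eef_rot: [3.141, 0.001, 2.71]
force: [-3.4, 0.8, 8.6]
grip_width: 0.0271
grip_force: 30.0
```

Emit:
step_arm([
  [[0,0,0,0,0,0],[0,0,0,0,0,0],[0,0,0,0,0,0],[0,0,0,0,0,0],[0,0,0,0,0,0],[0,0,0,0,0,0],[0,0,0,0,0,0],[0,0,0,0,0,0]],
], grip=1)

```text
time_s: 9.82
ee_pos: [0.4595, 0.13, 0.1141]
eef_rot: [-3.142, -0.0, 2.71]
force: [0.5, 0.4, -0.2]
grip_width: 0.0772
grip_force: 0.0
```

```bash
python3 - <<'E'
from look import *
o=ctrl.get_obs(); print(o["ee_pos"],o["grip_width"])
sc=cv2.imread("pics/scene0.png");print([round(c,4) for c in ctrl.camera_model("scene")["t"]])
# stencil geometry from initial pictures: plate corners via masks
R=[]
for c in ("scene","side"):
    ctrl.camera(c); l=ctrl.masks_of("stencil",c)
    d=l[0]; m=d["pixels"].astype(np.uint8); cs,_=cv2.findContours(m,0,2); k=max(cs,key=cv2.contourArea)
    print(c,d["confidence"],cv2.boundingRect(k),cv2.minAreaRect(k))
# view pose plan
E
python3 - <<'E'
from h import *
b=cv2.imread("pics/scene0.png")[280:345,380:450]
a=cv2.imread("pics/side0.png")[135:185,350:410]
cv2.imwrite("pics/st.png",np.hstack([cv2.resize(b,(400,371),interpolation=cv2.INTER_CUBIC),cv2.resize(a,(400,371),interpolation=cv2.INTER_CUBIC)]))
E
```

```text
[0.45948717 0.13003558 0.11414471] 0.07721720566115978
[np.float64(-0.1715), np.float64(0.432), np.float64(0.9971)]
scene 0.58 (393, 289, 47, 44) ((417.7458801269531, 310.2950744628906), (24.711116790771484, 47.88579177856445), 50.19442367553711)
side 0.55 (378, 163, 19, 13) ((386.25006103515625, 168.75001525878906), (12.727920532226562, 16.263456344604492), 45.0)
```

Emit:
step_arm([
  [[0,0,-0.2,0,0,0],[0,0,-0.6,0,0,0],[0,0,-1.3,0,0,0],[0,0,-2.3,0,0,0],[0,0,-3.4,0,0,0],[-0.1,-0.5,-4.5,0,0,0],[-0.3,-1.4,-5.2,0,0,0],[-0.5,-2.4,-5.2,0,0,0]],
], grip=1)

```text
time_s: 10.68
ee_pos: [0.4439, 0.0582, 0.275]
eef_rot: [3.138, 0.006, 2.712]
force: [0.7, -0.0, 0.3]
grip_width: 0.0939
grip_force: 0.0
```

Emit:
step_arm([
  [[-0.2,-1.2,0,0,0,0],[-0.4,-2.4,0,0,0,0],[-0.7,-3.6,0,0,0,0],[-1.0,-4.8,0,0,0,0],[-1.3,-6.0,0,0,0,0],[-1.6,-7.2,0,0,0,0],[-1.9,-8.3,0,0,0,0],[-2.0,-9.0,0,0,0,0]],
])

```text
time_s: 11.35
ee_pos: [0.3837, -0.2146, 0.2706]
eef_rot: [-3.141, 0.0, 2.708]
force: [0.3, -0.0, 0.7]
grip_width: 0.0938
grip_force: 0.0
```

Emit:
step_arm([
  [[0,0,0,0,0,0],[0,0,0,0,0,0],[0,0,0,0,0,0]],
])

```text
time_s: 11.6
ee_pos: [0.3846, -0.2115, 0.2705]
eef_rot: [3.141, 0.0, 2.71]
force: [-0.3, -0.2, 0.2]
grip_width: 0.094
grip_force: 0.0
```

Run:
```python
from look import *
o,im,r=look("w3",["stencil_grip","stencil","dome"]); print(o["qpos"].round(3))
for q,z in [("stencil_grip",.048),("stencil",0),("dome",0)]:
    if q in r: print(q,onz(r[q],z))
if "stencil_grip" in r: print(tri([ray("scene",(418,300)),ray("side",(380,153)),r["stencil_grip"]]),tri([ray("side",(380,153)),r["stencil_grip"]]))
```

```text
11.6 [ 0.3846 -0.2115  0.2705] [3.1415e+00 3.0000e-04 2.7098e+00]
stencil_grip [([319.4, 208.1], 0.61)]
stencil [([319.3, 199.1], 0.77)]
dome []
[-0.586  0.     1.713  0.     1.427 -1.725]
stencil_grip [ 0.4230975  -0.23020525  0.048     ]
stencil [ 0.42216648 -0.22989009  0.        ]
(array([ 0.42466891, -0.2303293 ,  0.04636383]), [np.float64(0.0010050030676097069), np.float64(0.0004732690194972687), np.float64(0.001085480103537914)]) (array([ 0.42439995, -0.23061037,  0.04547758]), [np.float64(0.000587908452428315), np.float64(0.0005879084524282956)])
```

View pics/w3.png

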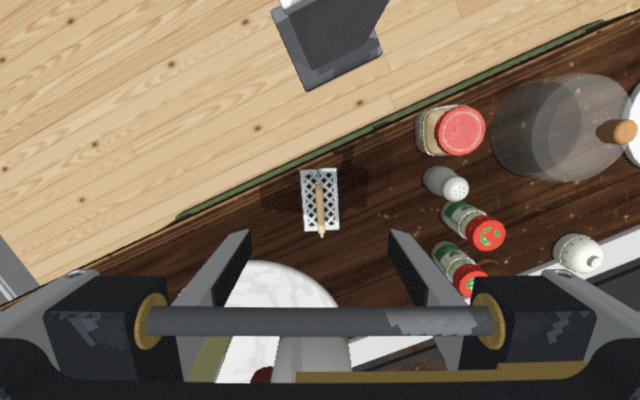

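Stencil at (319,200) with its bar along the image vertical, from (318,183) to (322,237). The dome stands upright at (575,130) and the row is undisturbed. Measuring the stencil's yaw.

Run:
```python
from look import *
o=ctrl.get_obs(); im=cv2.imread("pics/w3.png"); p=im[155:245,285:355]
hsv=cv2.cvtColor(p,cv2.COLOR_BGR2HSV).astype(int)
pl=((hsv[:,:,1]<50)&(hsv[:,:,2]>110)).astype(np.uint8); bar=((hsv[:,:,1]>80)&(hsv[:,:,2]>140)&(hsv[:,:,0]<25)).astype(np.uint8)
pl=cv2.morphologyEx(pl|bar*0,cv2.MORPH_CLOSE,np.ones((7,7)))
def big(m):
    n,l,s,c=cv2.connectedComponentsWithStats(m); i=1+np.argmax(s[1:,4]); return l==i
def topts(m,z): 
    ys,xs=np.nonzero(m); return np.array([onz(ray("wrist",(x+285,y+155),o),z)[:2] for x,y in zip(xs,ys)])
for n,m,z in (("plate",pl,.0025),("bar",bar,.0545)):
    P=topts(big(m),z); r=cv2.minAreaRect((P*1000).astype(np.float32)); 
    C=cv2.boxPoints(r); d=C[1]-C[0]; e=C[2]-C[1]; L=d if np.linalg.norm(d)>np.linalg.norm(e) else e
    pc=np.linalg.svd(P-P.mean(0))[2][0]
    print(n,len(P),r,np.degrees(np.arctan2(L[1],L[0]))%180,"pca",np.degrees(np.arctan2(pc[1],pc[0]))%180)
print(np.degrees(2.7098))
v=np.vstack([cv2.resize(p,(420,540),interpolation=cv2.INTER_CUBIC)]); w=np.dstack([pl*120,bar*255,pl*0]); 
cv2.imwrite("pics/st3.png",np.hstack([v,cv2.resize(w,(380,540),interpolation=cv2.INTER_NEAREST)]))
```

```text
plate 1938 ((423.4001770019531, -229.71218872070312), (60.09320831298828, 105.72724914550781), 69.39836883544922) 159.39838 pca 158.3706607769546
bar 249 ((418.53717041015625, -227.49327087402344), (9.76020336151123, 62.81654739379883), 68.77047729492188) 158.77048 pca 159.17077851115909
155.26010332455047
```

View pics/st3.png

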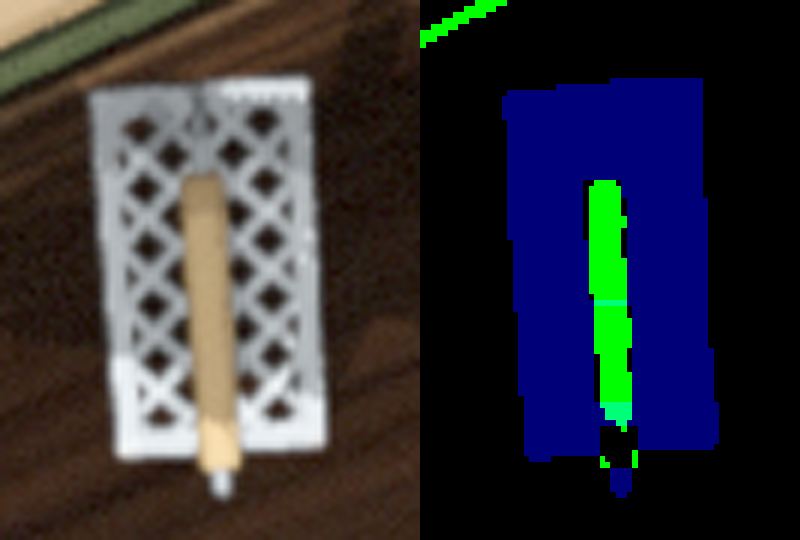

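Run:
```python
from h import *
for n,p in (("crock",(498,262)),("bottle",(545,312)),("plate_edge",(462,280))): print(n,onz(ray("scene",p),.02).round(3))
print(onz(ray("side",(362,112)),.02),onz(ray("side",(321,127)),.02))
y=np.radians(159.1)
for z in (.12,.029): print(move([.4234,-.2300,z],y))
```

```text
crock [ 0.644 -0.359  0.02 ]
bottle [ 0.544 -0.485  0.02 ]
plate_edge [ 0.549 -0.298  0.02 ]
[ 0.53172284 -0.51627114  0.02      ] [ 0.64976556 -0.37117     0.02      ]
(array([-1.43 , -0.033,  5.013]), array([ 0.        ,  0.00333333, -0.62666667]))
(array([-1.43 , -0.033,  8.046]), array([ 0.        ,  0.00333333, -0.62666667]))
```

Clear of obstacles. Descending.

Emit:
step_arm([
  [[-0.5,0,0.6,0,0,-0.3],[-1.0,0,1.5,0,0,-0.63],[-1.43,-0.03,2.6,0,0,-0.63],[-1.43,-0.03,3.7,0,0,-0.63],[-1.43,-0.03,4.8,0,0,-0.63],[-1.43,-0.03,5.8,0,0,-0.63],[-1.43,-0.03,6.5,0,0,-0.63],[-1.43,-0.03,6.5,0,0,-0.63]],
])

```text
time_s: 12.47
ee_pos: [0.4215, -0.229, 0.0715]
eef_rot: [3.14, -0.006, 2.777]
force: [0.4, -0.4, -1.1]
grip_width: 0.0937
grip_force: 0.0
```

Run:
```python
from h import *
o,im=snap("wrist","w4");print(o["ee_pos"],o["eef_rot"],o["time_s"])
hsv=cv2.cvtColor(im,cv2.COLOR_RGB2HSV).astype(int)
P=proj("wrist",[[.4234,-.23,.0545],[.4234-.035*.934,-.23+.035*.357,.0545],[.4234+.035*.934,-.23-.035*.357,.0545]],o);print(P.round(1))
print(move([.4234,-.2300,.029],np.radians(159.1)))
cv2.imwrite("pics/w4c.png",cv2.resize(im[120:400,180:460,::-1],(560,560)))
```

```text
[ 0.42152688 -0.229038    0.07153955] [ 3.14024918 -0.00626536  2.77669199] 12.4667
[[320.6 235.9]
 [320.7 190.4]
 [320.5 277.5]]
(array([-0.035,  0.002,  1.502]), array([ 0.00666667, -0.03166667, -0.00166667]))
```

View pics/w4c.png

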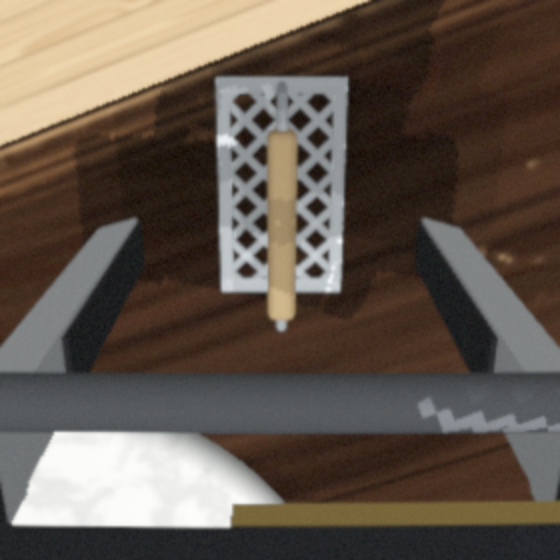

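Bar at px (321,185–281), exactly as predicted. Descend and grasp.

Emit:
step_arm([
  [[0,0,0.5,0,0,0],[0,0,1.0,0,0,0],[0,0,1.35,0,0,0],[0,0,1.5,0,0,0],[0,0,1.5,0,0,0],[0,0,1.5,0,0,0]],
])

```text
time_s: 13.02
ee_pos: [0.4236, -0.2309, 0.0311]
eef_rot: [-3.141, 0.001, 2.776]
force: [0.4, -0.3, 0.0]
grip_width: 0.0939
grip_force: 0.0
```

Emit:
step_arm([
  [[0,0,0,0,0,0],[0,0,0,0,0,0],[0,0,0,0,0,0],[0,0,0,0,0,0],[0,0,0,0,0,0],[0,0,0,0,0,0],[0,0,0,0,0,0],[0,0,0,0,0,0]],
], grip=0, squeeze=30)

```text
time_s: 13.68
ee_pos: [0.4231, -0.2307, 0.0302]
eef_rot: [-3.142, -0.0, 2.776]
force: [-0.4, 0.0, 0.2]
grip_width: 0.044
grip_force: 0.0
```

Emit:
step_arm([
  [[0,0,0,0,0,0],[0,0,0,0,0,0],[0,0,0,0,0,0],[0,0,0,0,0,0],[0,0,0,0,0,0],[0,0,0,0,0,0],[0,0,0,0,0,0],[0,0,0,0,0,0]],
])

```text
time_s: 14.35
ee_pos: [0.423, -0.2307, 0.0301]
eef_rot: [-3.142, -0.0, 2.776]
force: [-0.7, 0.5, -1.5]
grip_width: 0.0103
grip_force: 30.0
```

Emit:
step_arm([
  [[0,0,-0.2,0,0,0],[0,0,-0.6,0,0,0],[0,0,-1.3,0,0,0],[0,0,-2.3,0,0,0],[0,0,-3.4,0,0,0],[0,0,-4.5,0,0,0],[0,0,-5.5,0,0,0],[0,0,-6.3,0,0,0]],
])

```text
time_s: 15.02
ee_pos: [0.4231, -0.2308, 0.2222]
eef_rot: [-3.141, 0.002, 2.776]
force: [-0.2, -1.2, -1.4]
grip_width: 0.011
grip_force: 30.0
```

Emit:
step_arm([
  [[0,0,-0.7,0,0,0],[0,0.3,-1.2,0,0,0],[0,0.9,-1.5,0,0,0],[0,1.8,-1.5,0,0,0],[0.1,2.9,-1.5,0,0,0],[0.1,4.0,-1.5,0,0,0],[0.2,5.1,-1.5,0,0,0],[0.2,6.2,-1.5,0,0,0]],
])

```text
time_s: 15.68
ee_pos: [0.4838, -0.0533, 0.2647]
eef_rot: [3.142, 0.0, 2.776]
force: [0.1, -0.0, -1.3]
grip_width: 0.0107
grip_force: 30.0
```

Emit:
step_arm([
  [[0,1.1,0,0,0,-0.5],[0,2.2,0,0,0,-1.3],[0.1,3.3,0,0,0,-2.2],[0.1,4.4,0,0,0,-3.2],[0.2,5.5,0,0,0,-4.2],[0.2,6.6,0,0,0,-5.2],[0.2,7.7,0,0,0,-6.1],[0.2,8.6,0,0,0,-6.7]],
])

```text
time_s: 16.35
ee_pos: [0.5708, 0.1904, 0.2645]
eef_rot: [3.141, -0.0, -2.8]
force: [-0.6, 0.5, -0.9]
grip_width: 0.0104
grip_force: 30.0
```

```bash
python3 -c "
from h import *
o=ctrl.get_obs();print(o['ee_pos'],o['eef_rot'],o['force'],o['grip_width'],o['qpos'].round(2));print(move([.579,.2135,.265],np.radians(-158.4)))"
```

```text
[0.57082306 0.19035494 0.26445086] [ 3.14149325e+00 -1.21780710e-05 -2.79980454e+00] [-0.62688261  0.53681023 -0.91421731] 0.01041929616080136 [ 0.26  0.38  1.28  0.    1.48 -1.65]
(array([-0.515,  0.636, -0.018]), array([ 0.00166667, -0.        , -0.33666667]))
```

Emit:
step_arm([
  [[-0.2,0.2,0,0,0,-0.1],[-0.4,0.4,0,0,0,-0.3],[-0.4,0.4,0,0,0,-0.35],[-0.4,0.4,0,0,0,-0.35],[-0.4,0.4,0,0,0,-0.35]],
])

```text
time_s: 16.77
ee_pos: [0.578, 0.2023, 0.2645]
eef_rot: [-3.141, 0.0, -2.771]
force: [-0.1, 0.3, -0.1]
grip_width: 0.0107
grip_force: 30.0
```

Run:
```python
from look import *
o,im,r=look("w5",["cake_top","cake","cake_stand","stencil"]); print(o["force"])
for q,z in [("cake_top",.062),("cake",.018),("cake_stand",0)]:
    if q in r: print(q,onz(r[q],z))
for c in ("scene","side"):
    _,i=snap(c,c+"5")
    l=ctrl.place_of("cake_top",c); print(c,[(d["at"],d["confidence"]) for d in l[:2]],proj(c,[[.5316,.3345,.062]]))
cv2.imwrite("pics/w5c.png",im[:,:,::-1])
```

```text
16.7667 [0.578  0.2023 0.2645] [-3.1414e+00  2.0000e-04 -2.7711e+00]
cake_top [([419.9, 186.4], 0.72)]
cake [([411.3, 179.5], 0.56)]
cake_stand []
stencil [([319.1, 226.5], 0.7), ([295.9, 66.4], 0.2)]
[-0.05413691  0.29041907 -0.1406507 ]
cake_top [0.53175228 0.33417697 0.062     ]
cake [0.53008338 0.3354178  0.018     ]
scene [([233.7, 191.3], 0.83)] [[234.43855649 192.14557988]]
side [([287.2, 294.1], 0.78)] [[285.92426428 293.44746329]]
```

View pics/w5c.png

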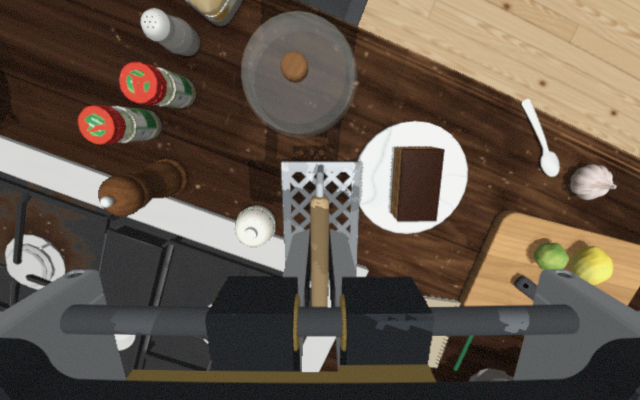

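Wrist view: cake's dark top at (420,184) and uncovered, stencil held with its edge from (282,163) to (361,162), jars and dome upright. Now the exact fit of the cake top and held plate.

Run:
```python
from look import *
o=ctrl.get_obs(); im=cv2.imread("pics/w5.png"); x0,y0=380,135
p=im[y0:235,x0:455]; g=cv2.cvtColor(p,cv2.COLOR_BGR2HSV).astype(int)
dk=(g[:,:,2]<75).astype(np.uint8)
n,l,s,c=cv2.connectedComponentsWithStats(dk); i=1+np.argmax(s[1:,4]); print(s[i]+[x0,y0,0,0,0])
ys,xs=np.nonzero(l==i)
P=np.array([onz(ray("wrist",(x+x0,y+y0),o),.062)[:2] for x,y in zip(xs,ys)])
r=cv2.minAreaRect((P*1000).astype(np.float32));C=cv2.boxPoints(r); 
d=C[1]-C[0]; e=C[2]-C[1]; L=d if np.linalg.norm(d)>np.linalg.norm(e) else e
pc=np.linalg.svd(P-P.mean(0),full_matrices=False)[2][0]
print("cake",r,np.degrees(np.arctan2(L[1],L[0]))%180,"pca",np.degrees(np.arctan2(pc[1],pc[0]))%180,P.mean(0))
R=[ray("wrist",(419.9,186.4),o),ray("scene",(233.7,191.3)),ray("side",(287.2,294.1))]
print(tri(R))
# held stencil: predict front corners in tool frame
y=o["eef_rot"][2]; ex=np.array([np.cos(y),np.sin(y),0]); ey=np.array([np.sin(y),-np.cos(y),0]); e=np.array(o["ee_pos"])
for dz in (.0277,): 
    print(proj("wrist",[e+sx*.052*ex+sy*.029*ey-[0,0,dz] for sx in (1,) for sy in (-1,1)],o).round(1))
q=im[150:185,265:380]; hq=cv2.cvtColor(q,cv2.COLOR_BGR2HSV).astype(int); w=(hq[:,:,1]<60)&(hq[:,:,2]>110)
for rr in range(4,35,3):
    xs=np.nonzero(w[rr])[0]; print(rr+150,(xs.min()+265,xs.max()+265) if len(xs) else None,end=' ')
print(np.degrees(y)+360)
```

```text
[ 397  149   47   72 2859]
cake ((531.1614379882812, 333.33416748046875), (100.79484558105469, 56.71205139160156), 21.55199432373047) 21.552 pca 21.42099686049386 [0.52916225 0.33272378]
(array([0.53028986, 0.33548001, 0.06372943]), [np.float64(0.0016049715807805037), np.float64(0.0014961244907430245), np.float64(0.002102509234175122)])
[[280.5 162.6]
 [359.3 162.6]]
154 (np.int64(360), np.int64(379)) 157 (np.int64(359), np.int64(379)) 160 (np.int64(358), np.int64(379)) 163 (np.int64(281), np.int64(379)) 166 (np.int64(281), np.int64(379)) 169 (np.int64(281), np.int64(379)) 172 (np.int64(281), np.int64(379)) 175 (np.int64(281), np.int64(379)) 178 (np.int64(281), np.int64(379)) 181 (np.int64(282), np.int64(379)) 184 (np.int64(282), np.int64(379)) 201.32840268795138
```

```bash
python3 -c "
from h import *
print(move([.5313,.3336,.13],np.radians(-158.5)))"
```

```text
(array([-0.127,  4.611,  4.474]), array([-0.        ,  0.        , -0.02833333]))
```

Emit:
step_arm([
  [[0,0.5,0,0,0,0],[0,1.2,0,0,0,0],[-0.1,2.1,0,0,0,0],[-0.1,3.0,0,0,0,-0.03],[-0.1,3.8,0,0,0,-0.03],[-0.13,4.3,0,0,0,-0.03],[-0.13,4.6,0.2,0,0,-0.03],[-0.13,4.6,0.6,0,0,-0.03]],
])

```text
time_s: 17.88
ee_pos: [0.5312, 0.3351, 0.2466]
eef_rot: [3.141, 0.002, -2.764]
force: [-0.3, 0.2, -1.9]
grip_width: 0.0105
grip_force: 30.0
```

Emit:
step_arm([
  [[0,0,0.5,0,0,0],[0,0,1.1,0,0,0],[0,0,1.8,0,0,0],[0,0,2.5,0,0,0],[0,0,3.1,0,0,0],[0,0,3.6,0,0,0],[0,0,3.8,0,0,0],[0,0,3.8,0,0,0]],
])

```text
time_s: 18.55
ee_pos: [0.5311, 0.3321, 0.13]
eef_rot: [-3.141, -0.003, -2.767]
force: [0.1, -0.0, -2.5]
grip_width: 0.0105
grip_force: 30.0
```

Emit:
step_arm([
  [[0,0,0,0,0,0],[0,0,0,0,0,0],[0,0,0,0,0,0]],
])

```text
time_s: 18.8
ee_pos: [0.5319, 0.3335, 0.1332]
eef_rot: [3.141, 0.002, -2.766]
force: [-0.5, 0.2, -2.8]
grip_width: 0.0106
grip_force: 30.0
```

```bash
python3 -c "
from h import *
o=ctrl.get_obs();print(o['ee_pos'],o['eef_rot'])
print(move([.5313,.3336,.1025],np.radians(-158.5)))"
```

```text
[0.53192415 0.3334696  0.13320392] [ 3.14141904e+00  1.60913876e-03 -2.76615259e+00]
(array([0.019, 0.011, 1.023]), array([0.00166667, 0.015     , 0.00166667]))
```

Emit:
step_arm([
  [[0,0,0.2,0,0,0],[0,0,0.4,0,0,0],[0,0,0.6,0,0,0],[0,0,0.8,0,0,0],[0,0,0.9,0,0,0],[0,0,0.97,0,0,0],[0,0,0.97,0,0,0],[0,0,0.97,0,0,0]],
])

```text
time_s: 19.47
ee_pos: [0.5315, 0.3335, 0.1031]
eef_rot: [-3.142, 0.0, -2.766]
force: [-0.2, 0.5, -0.7]
grip_width: 0.0108
grip_force: 30.0
```

Run:
```python
from h import *
o,im=snap("wrist","w6"); print(o['ee_pos'],o['eef_rot'],o['force'])
_,s=snap("side","s6");_,c=snap("scene","c6")
y=o["eef_rot"][2]; ex=np.array([np.cos(y),np.sin(y),0]); ey=np.array([np.sin(y),-np.cos(y),0]); e=np.array(o["ee_pos"])
a=np.radians(21.5); cx=np.array([np.cos(a),np.sin(a),0]);cy=np.array([-np.sin(a),np.cos(a),0]);cc=np.array([.5313,.3336,.062])
for n in ("side","scene","wrist"):
    print(n,"plate",proj(n,[e+p*.052*ex+q*.029*ey-[0,0,.0302] for p,q in ((1,1),(1,-1),(-1,-1),(-1,1))],o).round(1).tolist())
    print(n,"cake",proj(n,[cc+p*.052*cx+q*.029*cy for p,q in ((1,1),(1,-1),(-1,-1),(-1,1))],o).round(1).tolist())
A=cv2.resize(s[255:335,240:335,::-1],(475,400),interpolation=cv2.INTER_CUBIC)
B=cv2.resize(c[170:225,205:270,::-1],(325,275),interpolation=cv2.INTER_CUBIC)
W=cv2.resize(im[110:310,220:420,::-1],(325,325))
W=im[120:310,200:440,::-1]; W=cv2.resize(W,(325,257))
cv2.imwrite("pics/f6.png",np.hstack([np.vstack([A,np.zeros((132,475,3),np.uint8)]),np.vstack([B,W])]))
```

```text
[0.531519   0.33347536 0.10312181] [-3.14156442e+00  3.06699786e-05 -2.76592450e+00] [-0.20191512  0.48162711 -0.74085156]
side plate [[313.4, 299.8], [310.7, 275.6], [259.4, 280.2], [259.2, 305.0]]
side cake [[259.8, 308.3], [260.1, 283.6], [310.8, 279.0], [313.5, 303.1]]
scene plate [[219.1, 201.3], [240.5, 202.7], [248.7, 177.8], [228.3, 176.6]]
scene cake [[228.7, 179.6], [249.0, 180.8], [240.9, 205.8], [219.5, 204.4]]
wrist plate [[358.9, 162.1], [280.9, 162.1], [285.5, 285.3], [354.1, 285.3]]
wrist cake [[352.8, 278.3], [287.1, 278.3], [283.0, 160.0], [357.3, 160.1]]
```

View pics/f6.png

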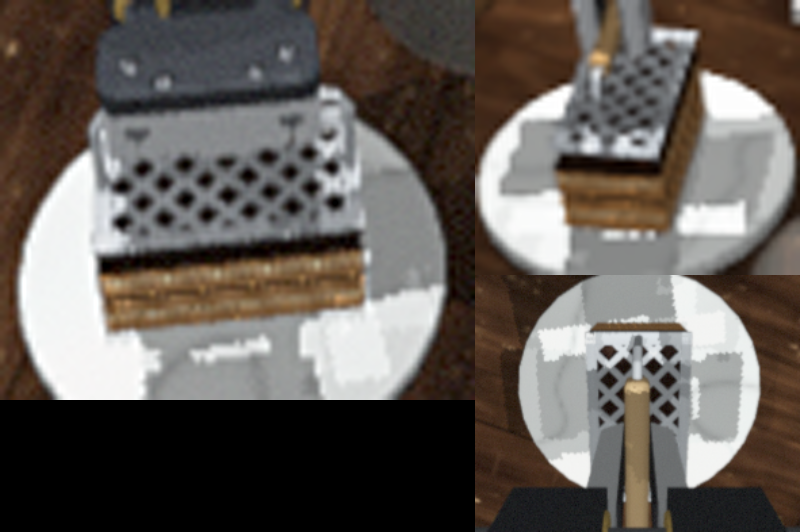

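Side, scene and wrist views all show the plate level, with a small even gap, square over the cake. One numeric check of the visible end face of the cake, in the same wrist image as the plate.

Run:
```python
from h import *
o=ctrl.get_obs(); im=cv2.imread("pics/w6.png"); print(o["ee_pos"],o["joint_vel"].round(4),o["time_s"])
h=cv2.cvtColor(im,cv2.COLOR_BGR2HSV).astype(int)
for r in range(152,170):
    m=(h[r,275:368,1]>90); xs=np.nonzero(m)[0]; g=np.nonzero(h[r,275:368,1]<70)[0]
    print(r,len(xs),(xs.min()+275,xs.max()+275) if len(xs) else None, h[r,320].tolist())
a=np.radians(21.5); cx=np.array([np.cos(a),np.sin(a),0]);cy=np.array([-np.sin(a),np.cos(a),0]);cc=np.array([.5313,.3336,0])
for z in (.018,.062): print(z,proj("wrist",[cc-.052*cx+q*.029*cy+[0,0,z] for q in (1,-1)],o).round(1).tolist())
```

```text
[0.53161849 0.33352548 0.10341826] [ 0.0011 -0.0002  0.0002  0.0006 -0.0007  0.001 ] 19.6167
152 0 None [75, 4, 234]
153 0 None [80, 3, 233]
154 0 None [60, 4, 216]
155 0 None [18, 27, 163]
156 61 (np.int64(290), np.int64(350)) [14, 101, 114]
157 63 (np.int64(289), np.int64(351)) [15, 134, 97]
158 65 (np.int64(288), np.int64(352)) [14, 139, 103]
159 67 (np.int64(287), np.int64(353)) [14, 138, 100]
160 68 (np.int64(286), np.int64(353)) [13, 118, 93]
161 0 None [90, 5, 97]
162 0 None [101, 11, 185]
163 0 None [102, 12, 213]
164 0 None [101, 12, 168]
165 0 None [100, 14, 108]
166 0 None [102, 13, 98]
167 0 None [100, 16, 96]
168 0 None [84, 14, 92]
169 0 None [100, 16, 98]
0.018 [[351.0, 153.9], [288.9, 153.9]]
0.062 [[357.2, 159.8], [283.0, 159.8]]
```

Run:
```python
from h import *
o=ctrl.get_obs(); im=cv2.imread("pics/s6.png").astype(int); 
for r in range(298,320,1):
    print(r,"L",im[r,254:266].sum(1).tolist(),"R",im[r,306:320].sum(1).tolist(),"sat",(im[r,256:264,2]-im[r,256:264,0]).tolist(),(im[r,308:317,2]-im[r,308:317,0]).tolist())
a=np.radians(21.5); cx=np.array([np.cos(a),np.sin(a),0]);cy=np.array([-np.sin(a),np.cos(a),0])
for sh in (0,.002):
  cc=np.array([.5313,.3336,0])+sh*cx
  for z in (.018,.04,.062): print(sh,z,proj("side",[cc+s*.052*cx+.029*cy+[0,0,z] for s in (-1,1)]).round(1).tolist())
```

```text
298 L [731, 729, 732, 736, 695, 640, 659, 674, 514, 310, 144, 178] R [451, 478, 465, 480, 477, 495, 574, 428, 412, 406, 417, 417, 418, 421] sat [-1, -2, -3, -7, -8, -10, -10, -6] [-7, -8, -8, -7, -9, -3, -3, -7, -4]
299 L [728, 729, 731, 736, 698, 648, 666, 675, 390, 66, 0, 80] R [480, 476, 482, 471, 489, 539, 589, 440, 415, 421, 419, 419, 406, 410] sat [-2, -2, -3, -8, -9, -7, -6, 5] [-9, -6, -7, -7, -6, -2, -1, -2, 0]
300 L [728, 732, 730, 739, 707, 642, 656, 673, 484, 282, 91, 274] R [454, 458, 418, 374, 383, 444, 498, 426, 416, 403, 408, 414, 412, 414] sat [-1, -2, -3, -8, -8, -9, -6, -1] [-8, -6, -8, -4, -4, 0, -2, -4, -2]
301 L [727, 731, 735, 737, 657, 638, 656, 671, 607, 609, 368, 359] R [313, 322, 266, 223, 157, 173, 307, 409, 414, 413, 410, 416, 410, 419] sat [0, -1, -3, -8, -7, -8, -6, -7] [-3, 1, 5, 1, 0, -2, -3, 2, -3]
302 L [730, 731, 737, 735, 618, 658, 677, 684, 668, 680, 610, 553] R [98, 82, 49, 62, 21, 111, 355, 438, 415, 411, 415, 411, 417, 412] sat [0, -1, -4, -5, -4, -6, -5, -9] [5, 8, 18, 5, 2, -3, -3, -2, -3]
303 L [731, 727, 738, 733, 631, 671, 688, 692, 686, 
[... 3077 characters left out ...]
1, 0, 0, -2, -1, -2, -3]
318 L [736, 734, 736, 733, 743, 749, 651, 425, 370, 337, 380, 357] R [666, 667, 699, 674, 662, 695, 662, 714, 711, 688, 681, 682, 682, 683] sat [0, 0, -1, -1, 0, 30, 55, 62] [-3, -2, -2, -2, -2, -4, -3, -2, -2]
319 L [734, 733, 737, 736, 737, 748, 678, 449, 345, 280, 301, 284] R [698, 702, 724, 716, 694, 712, 694, 712, 715, 720, 687, 683, 683, 683] sat [-1, 0, 1, 0, 0, 43, 69, 67] [-2, -1, -2, -2, -2, -2, -2, 0, -1]
0 0.018 [[313.7, 315.5], [262.0, 320.6]]
0 0.04 [[313.6, 309.4], [261.0, 314.6]]
0 0.062 [[313.5, 303.1], [259.8, 308.3]]
0.002 0.018 [[312.7, 315.6], [261.0, 320.7]]
0.002 0.04 [[312.6, 309.5], [259.9, 314.7]]
0.002 0.062 [[312.5, 303.2], [258.8, 308.4]]
```

The wrist view suggests the stencil sits 1–2 mm too far along tool +x, so I'll trim slightly and hold still.

Emit:
step_arm([
  [[-0.02,0,0.01,0,0,0],[-0.05,-0.01,0.03,0,0,0],[-0.05,-0.01,0.03,0,0,0],[-0.05,-0.01,0.03,0,0,0],[-0.05,-0.01,0.03,0,0,0],[-0.05,-0.01,0.03,0,0,0]],
])

```text
time_s: 20.12
ee_pos: [0.533, 0.3337, 0.1022]
eef_rot: [-3.142, 0.0, -2.766]
force: [-0.4, 1.0, -1.2]
grip_width: 0.0104
grip_force: 30.0
```

Emit:
step_arm([
  [[0,0,0,0,0,0],[0,0,0,0,0,0],[0,0,0,0,0,0],[0,0,0,0,0,0],[0,0,0,0,0,0],[0,0,0,0,0,0],[0,0,0,0,0,0],[0,0,0,0,0,0]],
])

```text
time_s: 20.78
ee_pos: [0.533, 0.3337, 0.1022]
eef_rot: [-3.142, -0.0, -2.766]
force: [0.3, 0.1, -2.3]
grip_width: 0.0106
grip_force: 30.0
```

Run:
```python
from h import *
o,im=snap("wrist","w7");print(o["ee_pos"],o["eef_rot"],o["joint_vel"].round(4),o["force"],o["time_s"])
h=cv2.cvtColor(im,cv2.COLOR_RGB2HSV).astype(int)
print([(r,h[r,320].tolist()) for r in range(153,165)])
print("hand in:",ctrl.hand_in())
```

```text
[0.53300113 0.33368571 0.10216923] [-3.14156786e+00 -1.75591379e-05 -2.76597069e+00] [ 0.0011 -0.      0.001  -0.0007 -0.0002 -0.0013] [ 0.31528592  0.09839058 -2.27279693] 20.7833
[(153, [60, 4, 208]), (154, [13, 51, 124]), (155, [15, 133, 111]), (156, [15, 139, 110]), (157, [15, 139, 119]), (158, [15, 144, 122]), (159, [15, 156, 62]), (160, [12, 85, 39]), (161, [90, 8, 96]), (162, [100, 12, 184]), (163, [101, 13, 213]), (164, [103, 14, 169])]
the job is handed in; nothing more can be done
hand in: None
```

I handed the job in at about 20.8 s: the dome is upright on the bare worktop, and the arm is holding the stencil still and level, about 1 cm above the cake and lined up to within an estimated 1–2 mm; no verdict came back.

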